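# Set out the tip tools in reverse order

### The arm

A 6-joint arm with a two-finger parallel gripper is mounted at the origin on the work surface. World frame = base frame: x ahead of the robot, y to its left, z up, the work surface at z = 0. Lengths are in m, angles in rad, forces in N, time in s.
With the tool pointing down it reaches from about 0.225 to 0.875 m from the base axis. Payload 3.4 kg.
Tool frame: the origin (TCP) lies at the very end of the fingers, on their centre line; the grasp point (between the pads) lies 19 mm behind it (grip_depth is the distance from the TCP to the grasp point, in m); x points along the fingers, z is the direction in which the jaws open and shut, and the axes are right-handed (so a half turn about x gives the same grasp; the last joint's range is limited). The gripper opens to 85 mm and grips with 20 to 120 N. Pads are 22 mm wide; open, the fingers measure 114 mm over their backs; the gripper's body (76 mm by 85 mm) begins 54 mm behind the grasp point. The pads swing forward as they close: fully open they stand 13 mm farther back than shut.
Start: joints at [-1.378, 0.276, 1.505, -0, 1.361, -0.121], TCP at [0.177, -0.547, 0.231] pointing down, gripper open.
Joint ranges: [-2.89, 2.89], [-0.75, 2.08], [0.22, 2.7], [-1.18, 4.32], [0.11, 2.71], [-2.7, 2.7]. Speed limits (rad/s): [2.57, 2.57, 3.14, 3.14, 3.14, 3.14].

### API

Orientations are given as a unit quaternion [w, x, y, z].
In Python, from rig import get_state, get_image, sign_off, grip_depth gives the robot as it stands. The module is installed in compiled form; this text tells all that it offers.
- The arm moves only by the tool arm_command, never from a script. Its argument "series" is a list of rows, each an object with "dp": the shift along the tool's x, y, z scaled (see below), a list of three; "angular": the turn, a rotation vector about the tool's x, y, z scaled (see below), a list of three; "gripper": the finger opening in mm, from 0 to 85.4. A call has exactly 8 rows; each row shifts and turns the pose as measured when the row begins, along the tool's axes as they then stand; what a row does not reach is not made up. The controller multiplies each number of a shift by 0.12 m and each number of a turn by 90 degrees. A row lasts 1/8 s, in which the tool goes at most 62.5 mm and 10.7 degrees, less where a joint would pass 70% of its speed; a pose out of reach is approached as far as the arm can. A call with a number of a shift or a turn outside -1 to 1 is refused whole. A call with a gripper value outside its range is refused whole. The fingers move at their own pace and stop on an object; "grip_force" is the grip in N (left out, the last holds). Time passes only in rows, so rows that do not move let the fingers close, or fill a call up. It gives the time, the measured TCP pose, the force and the opening at its end, in the units of the state.
- get_state(): the state, without advancing time (a new reading comes with each control period).
- get_image(name): name is "scene" or "side" or "wrist"; returns a dict with "image" (384x512x3 uint8, blue, green, red), "depth" (384x512 float32, m along the optical axis (not along the pixel's ray), 0 where there is no reading), "mtx" (3x3 intrinsics, pixels), "view" (4x4, takes a point from world to camera coordinates); the wrist camera has in their place "mount" (4x4, takes a point from camera to tool coordinates, whose origin is the TCP and whose axes are the tool frame's). Camera axes: x right, y up, looking along -z (the intrinsics and any distortion apply to the point x, -y, -z); pixel columns grow to the right and rows downward; lengths in m; the calibration is good to about 2 mm. The wrist camera is an equidistant fisheye: a pixel r from the principal point sees the ray r / f radians off the axis. A picture is of the moment at which its call begins: read the wrist's pose just before it.
- sign_off(): hands the job in, once; it reports no verdict.
The state is a dict: "clock": time; "qpos": joint angles; "qd": joint speeds; "effort": joint torques, N m; "position": TCP position; "ee_rot": TCP orientation; "contact_force": force on the tool from outside, world axes, zero at the start; "moment": the same for the moment, N m; "width": finger opening in m.
Only numpy, scipy, OpenCV 4.12 (cv2) and the standard library are available. Lean on these libraries where they do the work, as an engineer would, in place of code of your own. Each camera call takes 0.05 s, during which the arm holds its last target. There are 200 camera calls.

### The job

Move the four tip tools standing in a row in the open drawer (brass trimmer, red burnisher, steel scuffer, large ivory ferrule blank) to the dark bench rack, one upright in each recess, in the reverse order: the tool at the drawer's left end goes to the rack's right end, and so on (left and right as the robot sees them). Leave them standing free in their recesses.

Things in the scene. Friction and masses are not known exactly. Their poses are not given: they have to be found in the camera images.
- trimmer_mid (a point): brass tip trimmer: upright stepped brass cylinder, 28 mm across for its lower 36 mm, 22 mm across above, 55 mm tall. Point: its centre, half-way up on its axis; z up its axis. Loose, upright in its seat in the drawer; neighbours stand 72 mm apart, so grip across the row
- burnisher_mid (a point): red hardwood burnisher: the tallest tool, turned dark red wood, 30 mm across for its lower 52 mm, with a 20 mm neck and a knob 27 mm across on top, 80 mm tall. Point: its centre, half-way up on its axis; z up its axis. Loose, upright in its seat in the drawer; neighbours stand 72 mm apart, so grip across the row
- scuffer_mid (a point): round steel scuffer: squat plain steel cylinder 34 mm across, 34 mm tall with a bevelled top. Point: its centre, half-way up on its axis; z up its axis. Loose, upright in its seat in the drawer; neighbours stand 72 mm apart, so grip across the row
- ferrule_mid (a point): ivory-coloured plastic ferrule blank: plain cylinder 24 mm across, 46 mm tall (the two spare ferrules in the drawer are only 13 mm across, 22 mm tall). Point: its centre, half-way up on its axis; z up its axis. Loose, upright in its seat in the drawer; neighbours stand 72 mm apart, so grip across the row
- seat_trimmer: fixed wooden block 62 x 62 x 14 mm in the drawer, where the trimmer stands at the start, in a round recess 52 mm wide, 6 mm deep. Origin: centre of its underside; recess floor 8 mm above it. y: along the row to its left end as the robot sees it; x: away from the robot
- seat_burnisher: fixed wooden block 62 x 62 x 14 mm in the drawer, where the burnisher stands at the start, in a round recess 52 mm wide, 6 mm deep. Origin: centre of its underside; recess floor 8 mm above it. y: along the row to its left end as the robot sees it; x: away from the robot
- seat_scuffer: fixed wooden block 62 x 62 x 14 mm in the drawer, where the scuffer stands at the start, in a round recess 52 mm wide, 6 mm deep. Origin: centre of its underside; recess floor 8 mm above it. y: along the row to its left end as the robot sees it; x: away from the robot
- seat_ferrule: fixed wooden block 62 x 62 x 14 mm in the drawer, where the ferrule stands at the start, in a round recess 52 mm wide, 6 mm deep. Origin: centre of its underside; recess floor 8 mm above it. y: along the row to its left end as the robot sees it; x: away from the robot
- cabinet: low pine cabinet, fixed, drawer open. Origin: on the bench below the middle of the row of seats, which stand on the drawer's floor (30 mm up) along its y axis at -108, -36, +36, +108 mm. y: to the left end as the robot sees it; x: away from the robot. Drawer's front panel 85 mm before the row, 60 mm high; side walls 46 mm high; cabinet from 85 mm behind it, 88 mm high, things on it up to 125 mm
- rack: fixed dark wood rack, 84 x 300 x 16 mm, left or right of the drawer. Origin: centre of its underside, on the bench. Its y axis runs along its length, towards its left end as the robot sees it; x points away from the robot. Four round recesses 52 mm wide and 6 mm deep (floor 10 mm, board top 16 mm above the origin) at x = 0, y = +108, +36, -36, -108 mm; all empty. Low things (to 75 mm) around
Mind the look-alikes: they are no part of the job. Leave any blue or orange look-alike of the part that bears ferrule_mid alone.

How it is judged:
At the end, for the whole second after the job is handed in: The four tools stand in the rack in the reverse of their drawer order, each within 15 mm of its recess's centre along and across the rack, on the recess floor (height within 4 mm), within 0.1 rad of upright, released and at rest (x of trimmer_mid in the frame of rack between -0.015 and 0.015 m and z of trimmer_mid in the frame of rack between 0.0335 and 0.0415 m and angle between each of trimmer_mid, burnisher_mid, scuffer_mid, ferrule_mid's own z axis and vertical below 0.1 rad and linear speed of each of trimmer, burnisher, scuffer, ferrule below 0.02 m/s and angular speed of each of trimmer, burnisher, scuffer, ferrule below 0.2 rad/s and ((y of seat_trimmer in the frame of cabinet between 0.093 and 0.123 m and y of trimmer_mid in the frame of rack between -0.123 and -0.093 m) or (y of seat_trimmer in the frame of cabinet between 0.021 and 0.051 m and y of trimmer_mid in the frame of rack between -0.051 and -0.021 m) or (y of seat_trimmer in the frame of cabinet between -0.051 and -0.021 m and y of trimmer_mid in the frame of rack between 0.021 and 0.051 m) or (y of seat_trimmer in the frame of cabinet between -0.123 and -0.093 m and y of trimmer_mid in the frame of rack between 0.093 and 0.123 m)) and x of burnisher_mid in the frame of rack between -0.015 and 0.015 m and z of burnisher_mid in the frame of rack between 0.046 and 0.054 m and ((y of seat_burnisher in the frame of cabinet between 0.093 and 0.123 m and y of burnisher_mid in the frame of rack between -0.123 and -0.093 m) or (y of seat_burnisher in the frame of cabinet between 0.021 and 0.051 m and y of burnisher_mid in the frame of rack between -0.051 and -0.021 m) or (y of seat_burnisher in the frame of cabinet between -0.051 and -0.021 m and y of burnisher_mid in the frame of rack between 0.021 and 0.051 m) or (y of seat_burnisher in the frame of cabinet between -0.123 and -0.093 m and y of burnisher_mid in the frame of rack between 0.093 and 0.123 m)) and x of scuffer_mid in the frame of rack between -0.015 and 0.015 m and z of scuffer_mid in the frame of rack between 0.023 and 0.031 m and ((y of seat_scuffer in the frame of cabinet between 0.093 and 0.123 m and y of scuffer_mid in the frame of rack between -0.123 and -0.093 m) or (y of seat_scuffer in the frame of cabinet between 0.021 and 0.051 m and y of scuffer_mid in the frame of rack between -0.051 and -0.021 m) or (y of seat_scuffer in the frame of cabinet between -0.051 and -0.021 m and y of scuffer_mid in the frame of rack between 0.021 and 0.051 m) or (y of seat_scuffer in the frame of cabinet between -0.123 and -0.093 m and y of scuffer_mid in the frame of rack between 0.093 and 0.123 m)) and x of ferrule_mid in the frame of rack between -0.015 and 0.015 m and z of ferrule_mid in the frame of rack between 0.029 and 0.037 m and ((y of seat_ferrule in the frame of cabinet between 0.093 and 0.123 m and y of ferrule_mid in the frame of rack between -0.123 and -0.093 m) or (y of seat_ferrule in the frame of cabinet between 0.021 and 0.051 m and y of ferrule_mid in the frame of rack between -0.051 and -0.021 m) or (y of seat_ferrule in the frame of cabinet between -0.051 and -0.021 m and y of ferrule_mid in the frame of rack between 0.021 and 0.051 m) or (y of seat_ferrule in the frame of cabinet between -0.123 and -0.093 m and y of ferrule_mid in the frame of rack between 0.093 and 0.123 m))); the robot touches nothing.
It also fails if it takes over 112 s, if anything falls off the work surface, if the arm or the gripper's body presses on something with over 40 N, if the wrist force passes 120 N, or if a joint passes its speed limit or range.

## Working session

There is one attempt and no reset: what is moved stays moved. The work goes in short steps, Python scripts to look and compute and a tool call to move; the robot and the scene stay as the last step left them, time stands still between calls to the robot, and variables do not carry over. Pictures are saved under pics/ and viewed, about 12 in all and at most 16, crops included, and the job is handed in when it is done.

Besides the shell and the picture viewer there is one more tool, called after "Call:" by a JSON object that holds its "fn" and its "kwargs". arm_command: Moves the arm, as the interface text tells. Its arguments: {"type":"object","properties":{"series":{"type":"array","items":{"type":"object","properties":{"dp":{"type":"array","items":{"type":"number"}},"angular":{"type":"array","items":{"type":"number"}},"gripper":{"type":"number"}}}},"grip_force":{"type":"number"}},"required":["series"]}

```bash
mkdir -p pics; python3 - <<'E'
from rig import *
import cv2,numpy as np
print(get_state(), grip_depth)
for n in ("scene","side"):
    d=get_image(n); cv2.imwrite(f"pics/{n}0.png",d["image"]); np.savez(f"{n}0.npz",**d); print(n,d["mtx"],d["view"])
E
```

```text
{'clock': 0.0, 'qpos': array([-1.37800057e+00,  2.76576497e-01,  1.50611894e+00,  5.85171438e-05,
        1.36070114e+00, -1.21010925e-01]), 'qd': array([-0.00114622, -0.00169929, -0.00084236, -0.00078861, -0.00082051,
       -0.00070825]), 'effort': array([-7.66378798e-04, -4.16780591e+01, -2.45810312e+01, -9.11572147e-05,
        1.11699250e-02, -9.29043125e-06]), 'position': array([ 0.17740025, -0.546402  ,  0.23045592]), 'ee_rot': array([ 0.57153225,  0.41618043,  0.57243843, -0.4152818 ]), 'contact_force': array([1.0449925 , 0.54503777, 0.01188605]), 'moment': array([-0.01006479, -0.03533271,  0.01180593]), 'width': 0.08574558504035186} 0.0187
scene [[489.036454     0.         254.55594952]
 [  0.         489.036454   188.4148925 ]
 [  0.           0.           1.        ]] [[ 0.56092372  0.82780126  0.01047153 -0.27188663]
 [-0.61266791  0.40657459  0.67774267  0.23560097]
 [ 0.55677878 -0.38657751  0.7352246  -1.33570631]
 [ 0.          0.          0.          1.        ]]
side [[346.74879567   0.         258.85388401]
 [  0.         346.74879567 188.56416742]
 [  0.           0.           1.        ]] [[-0.93567932 -0.35212333 -0.02265778  0.44415702]
 [ 0.20292086 -0.58952025  0.78184973 -0.16846873]
 [-0.28866475  0.72696288  0.62305508 -0.74846742]
 [ 0.          0.          0.          1.        ]]
```

View pics/scene0.png

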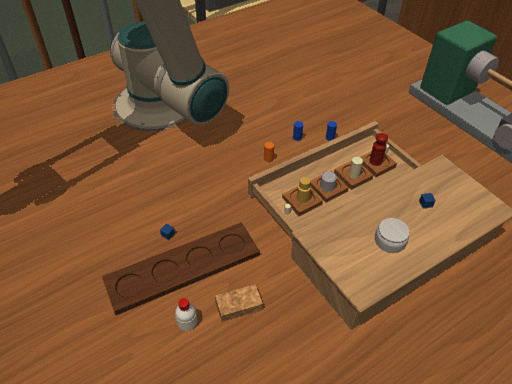

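View pics/side0.png

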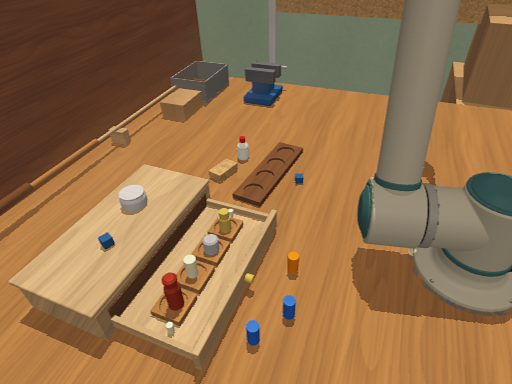

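The row, from the robot's left (+y) to right: burnisher (scene 379,150), ivory ferrule (356,168), scuffer (328,182), trimmer (305,190). The rack is to the right of the drawer at (182,266). The look-alikes are blue (298,131) and (331,131), orange (269,152), and the small ivory spares at (287,209). The large ivory one standing in a seat matches ferrule_mid. Next I'll measure the positions and check with an enlarged crop.

```bash
cat > h.py <<'E'
import numpy as np,cv2
from scipy.spatial.transform import Rotation as R
def cloud(d):
    D=d["depth"];K=d["mtx"];v,u=np.mgrid[:384,:512]
    p=np.stack([(u-K[0,2])/K[0,0]*D,-(v-K[1,2])/K[1,1]*D,-D],-1)
    T=np.linalg.inv(d["view"]); return p@T[:3,:3].T+T[:3,3]
def ray(d,u,v,z):
    K=d["mtx"];T=np.linalg.inv(d["view"]);r=T[:3,:3]@[(u-K[0,2])/K[0,0],-(v-K[1,2])/K[1,1],-1];o=T[:3,3]
    return o+r*(z-o[2])/r[2]
def proj(d,P):
    c=d["view"]@np.r_[P,1]; K=d["mtx"]; return K[0,2]+K[0,0]*c[0]/-c[2], K[1,2]-K[1,1]*c[1]/-c[2]
E
python3 - <<'E'
from h import *
S={n:dict(np.load(f"{n}0.npz")) for n in("scene","side")}
for n,d in S.items():
    P=cloud(d); I=d["image"].astype(int); m=(d["depth"]>0)
    dark=m&(I.sum(2)<200)&(P[...,2]>.008)&(P[...,2]<.022)
    if n=="scene": dark[:,280:]=0; dark[:225,]&=False; 
    else: dark[210:]=0;dark[:140]=0;dark[:,:230]=0;dark[:,310:]=0
    k,l,s,_=cv2.connectedComponentsWithStats(dark.astype(np.uint8)); j=1+s[1:,4].argmax()
    r=cv2.minAreaRect(P[l==j][:,:2].astype(np.float32)); print(n,"rack",r, np.median(P[l==j][:,2]))
g=S["scene"];
for uv in [(130,286),(166,270),(200,256),(233,243)]: print("recess",ray(g,*uv,.010))
g=S["scene"];s=S["side"]
for nm,a,b,h in [("trim",(305,180),(223.5,211),.093),("scuf",(329,175),(210,237),.072),("ferr",(357,161),(190,258),.084),("burn",(382,137),(170,277),.118)]:
    print(nm,ray(g,*a,h),ray(s,*b,h))
c=cv2.resize(g["image"][110:230,240:430],None,fx=4,fy=4,interpolation=cv2.INTER_CUBIC)
cv2.imwrite("pics/c1.png",c)
c=cv2.resize(s["image"][190:350,110:290],None,fx=3.7,fy=3.7,interpolation=cv2.INTER_CUBIC)
cv2.imwrite("pics/c2.png",c)
# seats: wood tops
P=cloud(g); m=(P[...,2]>.040)&(P[...,2]<.048); m[:150]=0;m[:,:280]=0; m[215:]=0; m[:,400:]=0
E
```

```text
scene rack ((0.5142031311988831, -0.1922493427991867), (0.2996707260608673, 0.08759938925504684), 82.86266326904297) 0.013820053270377275
side rack ((0.489614874124527, -0.09621068835258484), (0.16936670243740082, 0.0703713595867157), 54.94203186035156) 0.010778711916547723
recess [ 0.50145701 -0.29874195  0.01      ]
recess [ 0.50728111 -0.22517198  0.01      ]
recess [ 0.51542349 -0.15329107  0.01      ]
recess [ 0.52497294 -0.0809096   0.01      ]
trim [0.52422146 0.09833742 0.093     ] [0.51833861 0.10020395 0.093     ]
scuf [0.52628351 0.16463001 0.072     ] [0.52208002 0.16366113 0.072     ]
ferr [0.53545803 0.23442205 0.084     ] [0.52706214 0.23673748 0.084     ]
burn [0.53250647 0.30282193 0.118     ] [0.5197976  0.30928881 0.118     ]
```

View pics/c1.png

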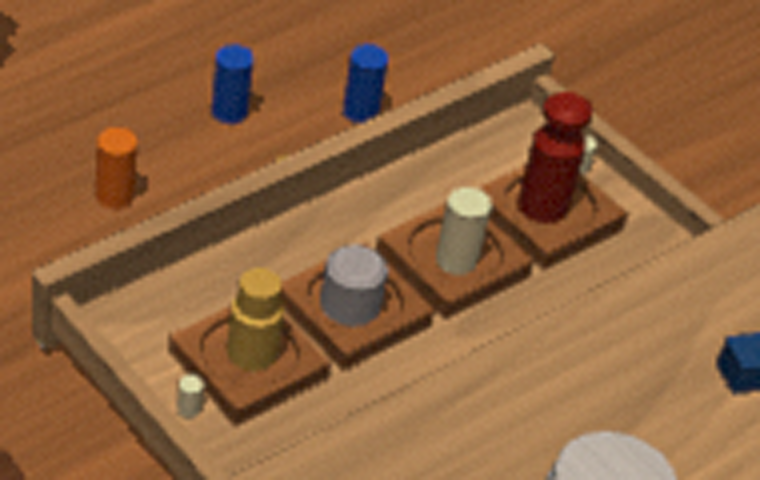

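View pics/c2.png

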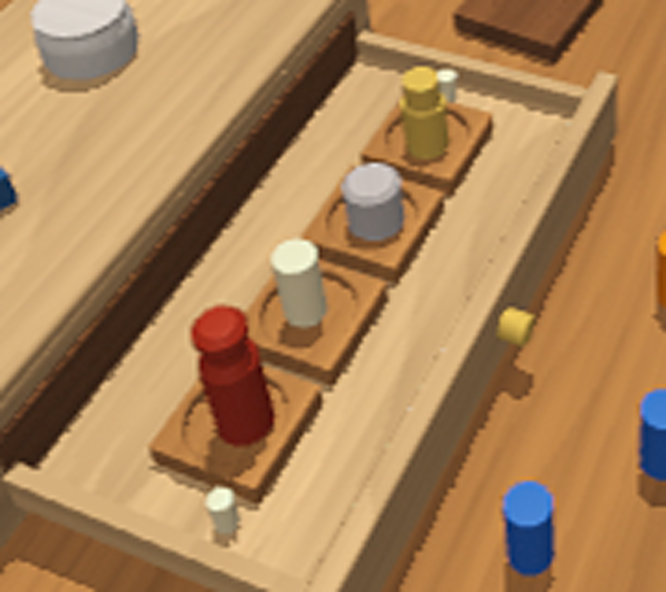

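```bash
cat >> h.py <<'E'
def pose(s):
    w,x,y,z=s["ee_rot"]; return np.array(s["position"]),R.from_quat([x,y,z,w])
def plan(s,tgt,yaw,n=8):
    "rows (dp scaled, angular scaled) to reach tgt with tool down, tool z at world yaw"
    p,r=pose(s); c,q=np.cos(yaw),np.sin(yaw)
    rt=R.from_matrix(np.array([[0,-q,c],[0,c,q],[-1,0,0]])); tot=(r.inv()*rt).as_rotvec()
    print("z",round(float(s["clock"]),2),"pos",p.round(4),"w",round(float(s["width"]),4),"F",np.round(s["contact_force"],1),"rot(deg)",np.degrees(tot).round(1))
    for i in range(n):
        rem=(r.inv()*rt).as_rotvec(); a=np.linalg.norm(rem); rem*=min(1,np.radians(10)/max(a,1e-9))
        st=np.array(tgt)-p; d=np.linalg.norm(st); st*=min(1,.06/max(d,1e-9))
        print(np.round(r.inv().apply(st)/.12,3).tolist(),np.round(rem/(np.pi/2),3).tolist())
        p=p+st; r=r*R.from_rotvec(rem)
E
python3 - <<'E'
from h import *
from rig import *
S={n:dict(np.load(f"{n}0.npz")) for n in("scene","side")}
g=S["scene"];s=S["side"]; C=[]
for nm,a,b,h in [("trim",(261,283),(421,81),.093),("scuf",(357,264),(373,183),.072),("ferr",(469,202),(297,257),.084),("burn",(568,110),(220,330),.115)]:
    A=ray(g,240+a[0]/4,110+a[1]/4,h);B=ray(s,110+b[0]/3.7,190+b[1]/3.7,h); print(nm,A,B); 
# seat corners from crop c1 at z=.044: L,bottom,R
for x,y in [(169,348),(238,410),(328,368),(240,240+62),(460,315),(530,265),(545,262),(627,213)]: print(ray(g,240+x/4,110+y/4,.044).round(4))
# drawer front panel top edge (outer) z .06
print(ray(g,240+38/4,110+272/4,.06),ray(g,240+548/4,110+46/4,.06))
print(get_image("wrist")["mount"].round(3))
plan(get_state(),[.50,.20,.30],-.1,16)
E
```

```text
trim [0.52620049 0.09744091 0.093     ] [0.51649565 0.10265351 0.093     ]
scuf [0.5288931  0.16313772 0.072     ] [0.51723566 0.16944579 0.072     ]
ferr [0.53458749 0.23594259 0.084     ] [0.52474927 0.23977232 0.084     ]
burn [0.53155755 0.30457719 0.115     ] [0.5199382  0.31181751 0.115     ]
[0.5024 0.0591 0.044 ]
[0.5571 0.0634 0.044 ]
[0.5606 0.121  0.044 ]
[0.4967 0.1114 0.044 ]
[0.5707 0.2054 0.044 ]
[0.5639 0.2637 0.044 ]
[0.5669 0.2724 0.044 ]
[0.5642 0.3391 0.044 ]
[0.42953499 0.02337257 0.06      ] [0.44239806 0.38962605 0.06      ]
[[-0.001  0.261 -0.965 -0.142]
 [-0.     0.965  0.261  0.065]
 [ 1.     0.    -0.001  0.001]
 [ 0.     0.     0.     1.   ]]
z 0.15 pos [ 0.1774 -0.5466  0.2306] w 0.0855 F [ 0.   0.1 -0.2] rot(deg) [-66.3  -0.1  -0.1]
[-0.042, 0.329, -0.374] [-0.111, -0.0, -0.0]
[-0.042, 0.389, -0.311] [-0.111, -0.0, -0.0]
[-0.042, 0.437, -0.239] [-0.111, -0.0, -0.0]
[-0.042, 0.472, -0.159] [-0.111, -0.0, -0.0]
[-0.042, 0.493, -0.075] [-0.111, -0.0, -0.0]
[-0.042, 0.498, 0.012] [-0.111, -0.0, -0.0]
[-0.042, 0.488, 0.098] [-0.07, -0.0, -0.0]
[-0.042, 0.475, 0.151] [0.0, -0.0, -0.0]
[-0.042, 0.475, 0.151] [0.0, -0.0, 0.0]
[-0.042, 0.475, 0.151] [-0.0, -0.0, -0.0]
[-0.042, 0.475, 0.151] [0.0, -0.0, 0.0]
[-0.042, 0.475, 0.151] [-0.0, -0.0, 0.0]
[-0.042, 0.475, 0.151] [-0.0, -0.0, -0.0]
[-0.026, 0.287, 0.091] [0.0, -0.0, 0.0]
[0.0, 0.0, 0.0] [-0.0, -0.0, 0.0]
[0.0, 0.0, 0.0] [-0.0, -0.0, -0.0]
```

Call:
{"fn": "arm_command", "kwargs": {"series": [{"dp":[-0.04,0.33,-0.37],"angular":[-0.11,0,0],"gripper":85},{"dp":[-0.04,0.39,-0.31],"angular":[-0.11,0,0],"gripper":85},{"dp":[-0.04,0.44,-0.24],"angular":[-0.11,0,0],"gripper":85},{"dp":[-0.04,0.47,-0.16],"angular":[-0.11,0,0],"gripper":85},{"dp":[-0.04,0.49,-0.08],"angular":[-0.11,0,0],"gripper":85},{"dp":[-0.04,0.5,0.01],"angular":[-0.11,0,0],"gripper":85},{"dp":[-0.04,0.49,0.1],"angular":[-0.07,0,0],"gripper":85},{"dp":[-0.04,0.48,0.15],"angular":[0,0,0],"gripper":85}]}}

```text
clock: 1.15
position: [0.3655, -0.0955, 0.2685]
ee_rot: [0.707, 0.03, 0.706, -0.028]
contact_force: [0.1, -0.5, -0.5]
width: 0.0848
```

```bash
python3 - <<'E'
from h import *
from rig import *
plan(get_state(),[.51,.20,.30],-.035,8)
E
```

```text
z 1.15 pos [ 0.3655 -0.0955  0.2685] w 0.0848 F [ 0.1 -0.5 -0.5] rot(deg) [-2.7  0.1 -0.2]
[-0.045, 0.464, 0.181] [-0.03, 0.002, -0.002]
[-0.048, 0.455, 0.203] [-0.0, 0.0, 0.0]
[-0.048, 0.455, 0.203] [0.0, 0.0, 0.0]
[-0.048, 0.455, 0.203] [0.0, 0.0, 0.0]
[-0.048, 0.455, 0.203] [0.0, 0.0, 0.0]
[-0.024, 0.23, 0.103] [0.0, 0.0, 0.0]
[0.0, 0.0, 0.0] [0.0, 0.0, 0.0]
[0.0, 0.0, 0.0] [0.0, 0.0, 0.0]
```

Call:
{"fn": "arm_command", "kwargs": {"series": [{"dp":[-0.05,0.46,0.18],"angular":[-0.03,0,0],"gripper":85},{"dp":[-0.05,0.46,0.2],"angular":[0,0,0],"gripper":85},{"dp":[-0.05,0.46,0.2],"angular":[0,0,0],"gripper":85},{"dp":[-0.05,0.46,0.2],"angular":[0,0,0],"gripper":85},{"dp":[-0.05,0.46,0.2],"angular":[0,0,0],"gripper":85},{"dp":[-0.02,0.23,0.1],"angular":[0,0,0],"gripper":85},{"dp":[0,0,0],"angular":[0,0,0],"gripper":85},{"dp":[0,0,0],"angular":[0,0,0],"gripper":85}]}}

```text
clock: 2.15
position: [0.5098, 0.2168, 0.3016]
ee_rot: [0.708, 0.009, 0.706, -0.009]
contact_force: [-0.4, -0.3, 0.7]
width: 0.0848
```

```bash
cat >> h.py <<'E'
def wray(d,p,r,u,v,z):
    "wrist pixel to world at height z"
    K=d["mtx"]; a=np.array([u-K[0,2],v-K[1,2]]); t=np.hypot(*a); th=t/K[0,0]
    c=np.array([np.sin(th)*a[0]/t,-np.sin(th)*a[1]/t,-np.cos(th)])
    M=d["mount"]; q=r.apply(M[:3,:3]@c); o=p+r.apply(M[:3,3]); return o+q*(z-o[2])/q[2]
def wproj(d,p,r,P):
    M=d["mount"]; c=np.linalg.inv(M)@np.r_[r.inv().apply(np.array(P)-p),1]; c=c[:3]*[1,-1,-1]
    th=np.arctan2(np.hypot(c[0],c[1]),c[2]); k=d["mtx"][0,0]*th/np.hypot(c[0],c[1]); return c[:2]*k+d["mtx"][:2,2]
def snap(name):
    from rig import get_state,get_image
    p,r=pose(get_state()); d=get_image("wrist"); np.savez(name+".npz",p=p,q=r.as_quat(),**d); cv2.imwrite(f"pics/{name}.png",d["image"]); return p,r,d
E
python3 - <<'E'
from h import *
p,r,d=snap("w1"); print(p,d["mtx"])
cv2.imwrite("pics/w1b.png",cv2.resize(d["image"],None,fx=1.5,fy=1.5,interpolation=cv2.INTER_CUBIC))
E
```

```text
[0.50979668 0.21684232 0.30157751] [[297.31863964   0.         247.97253789]
 [  0.         297.31863964 190.43203776]
 [  0.           0.           1.        ]]
```

View pics/w1b.png

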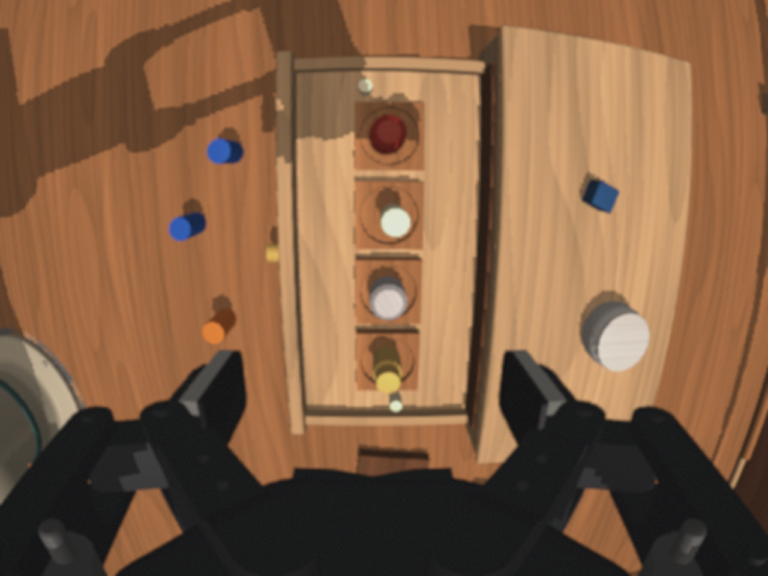

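From directly above (1.5x view), the tool tops are at: burnisher (388,132), ferrule (396,222), scuffer (388,301), trimmer (388,382).

```bash
python3 - <<'E'
from h import *
from rig import *
f=np.load("w1.npz"); d={k:f[k] for k in f}; p=f["p"]; r=R.from_quat(f["q"])
for n,uv,z in [("burn",(388,132),.115),("ferr",(396,222),.084),("scuf",(388,301),.072),("trim",(388,382),.093)]: print(n,wray(d,p,r,uv[0]/1.5,uv[1]/1.5,z).round(4))
for a,b in [((356,101),(423,170)),((356,180),(423,250)),((356,259),(422,328)),((356,333),(419,390))]:
    print("seat",((wray(d,p,r,a[0]/1.5,a[1]/1.5,.044)+wray(d,p,r,b[0]/1.5,b[1]/1.5,.044))/2).round(4))
plan(get_state(),[.525,.101,.19],-.02,8)
E
```

```text
burn [0.524  0.3075 0.115 ]
ferr [0.5302 0.2368 0.084 ]
scuf [0.5229 0.1664 0.072 ]
trim [0.5213 0.0981 0.093 ]
seat [0.5284 0.3103 0.044 ]
seat [0.5271 0.2382 0.044 ]
seat [0.5257 0.1642 0.044 ]
seat [0.5234 0.0942 0.044 ]
z 2.2 pos [0.5098 0.2167 0.3016] w 0.085 F [-0.1  0.2 -0.7] rot(deg) [-0.3  0.2 -0. ]
[0.346, -0.357, 0.055] [-0.004, 0.002, -0.0]
[0.346, -0.357, 0.054] [-0.0, -0.0, 0.0]
[0.239, -0.247, 0.037] [0.0, -0.0, -0.0]
[0.0, 0.0, 0.0] [-0.0, 0.0, 0.0]
[0.0, 0.0, 0.0] [0.0, -0.0, -0.0]
[0.0, 0.0, 0.0] [-0.0, 0.0, 0.0]
[0.0, 0.0, 0.0] [0.0, -0.0, -0.0]
[0.0, 0.0, 0.0] [-0.0, 0.0, 0.0]
```

Call:
{"fn": "arm_command", "kwargs": {"series": [{"dp":[0.34,-0.35,0.04],"angular":[0,0,0],"gripper":85},{"dp":[0.34,-0.35,0.04],"angular":[0,0,0],"gripper":85},{"dp":[0.23,-0.2,0.02],"angular":[0,0,0],"gripper":85},{"dp":[0.1,-0.04,0],"angular":[0,0,0],"gripper":85},{"dp":[0.05,0,0],"angular":[0,0,0],"gripper":85},{"dp":[0,0,0],"angular":[0,0,0],"gripper":85},{"dp":[0,0,0],"angular":[0,0,0],"gripper":85},{"dp":[0,0,0],"angular":[0,0,0],"gripper":85}]}}

```text
clock: 3.2
position: [0.5196, 0.0985, 0.1761]
ee_rot: [0.712, 0.012, 0.702, -0.01]
contact_force: [-0.4, 0.2, 0.4]
width: 0.0851
```

```bash
python3 - <<'E'
from h import *
from rig import *
plan(get_state(),[.5215,.099,.047],-.02,4)
E
```

```text
z 3.2 pos [0.5196 0.0985 0.1761] w 0.0851 F [-0.4  0.2  0.4] rot(deg) [-0.6  0.8 -0.2]
[0.5, 0.001, 0.001] [-0.006, 0.008, -0.002]
[0.5, 0.002, 0.007] [0.0, 0.0, 0.0]
[0.076, 0.0, 0.001] [0.0, 0.0, 0.0]
[0.0, 0.0, 0.0] [0.0, 0.0, 0.0]
```

Call:
{"fn": "arm_command", "kwargs": {"series": [{"dp":[0.3,0,0.01],"angular":[-0.006,0.008,0],"gripper":85},{"dp":[0.3,0,0.005],"angular":[0,0,0],"gripper":85},{"dp":[0.25,0,0],"angular":[0,0,0],"gripper":85},{"dp":[0.13,0,0],"angular":[0,0,0],"gripper":85},{"dp":[0.06,0,0],"angular":[0,0,0],"gripper":85},{"dp":[0.02,0,0],"angular":[0,0,0],"gripper":85},{"dp":[0,0,0],"angular":[0,0,0],"gripper":60},{"dp":[0,0,0],"angular":[0,0,0],"gripper":45}], "grip_force": 40}}

```text
clock: 4.2
position: [0.5284, 0.1024, 0.0511]
ee_rot: [0.712, 0.007, 0.702, -0.004]
contact_force: [-0.7, 0.1, -0.1]
width: 0.0511
```

```bash
python3 - <<'E'
from h import *
from rig import *
plan(get_state(),[.5215,.099,.047],-.02,1)
p,r,d=snap("w2")
cv2.imwrite("pics/w2b.png",cv2.resize(d["image"][100:],None,fx=1.5,fy=1.5,interpolation=cv2.INTER_CUBIC))
E
```

```text
z 4.2 pos [0.5284 0.1024 0.0511] w 0.0511 F [-0.7  0.1 -0.1] rot(deg) [ 0.3  0.8 -0.3]
[0.033, -0.029, -0.057] [0.003, 0.009, -0.003]
```

View pics/w2b.png

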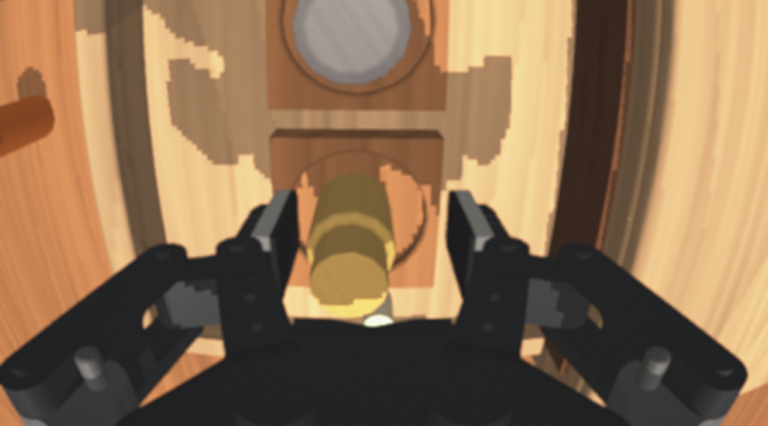

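The trimmer stands between the pads at (348,235), about 7 mm off towards the robot. I'll correct that and close.

Call:
{"fn": "arm_command", "kwargs": {"series": [{"dp":[0.02,-0.02,-0.055],"angular":[0,0.009,-0.003],"gripper":45},{"dp":[0.01,0,0],"angular":[0,0,0],"gripper":40},{"dp":[0,0,0],"angular":[0,0,0],"gripper":15},{"dp":[0,0,0],"angular":[0,0,0],"gripper":15},{"dp":[0,0,0],"angular":[0,0,0],"gripper":15},{"dp":[0,0,0],"angular":[0,0,0],"gripper":15},{"dp":[-0.1,0,0],"angular":[0,0,0],"gripper":15},{"dp":[-0.1,0,0],"angular":[0,0,0],"gripper":15}]}}

```text
clock: 5.25
position: [0.5206, 0.0998, 0.0722]
ee_rot: [0.706, 0.005, 0.708, -0.006]
contact_force: [0.2, -0.2, -3.5]
width: 0.0264
```

```bash
python3 - <<'E'
from h import *
from rig import *
plan(get_state(),[.53,.099,.20],-.02,3)
E
```

```text
z 5.25 pos [0.5206 0.0998 0.0722] w 0.0264 F [ 0.2 -0.2 -3.5] rot(deg) [ 0.2 -0.1  0. ]
[-0.499, -0.003, 0.036] [0.003, -0.001, 0.0]
[-0.499, -0.002, 0.037] [-0.0, 0.0, 0.0]
[-0.068, -0.0, 0.005] [0.0, -0.0, -0.0]
```

Call:
{"fn": "arm_command", "kwargs": {"series": [{"dp":[-0.45,0,0.02],"angular":[0,0,0],"gripper":15},{"dp":[-0.45,-0.1,0],"angular":[0,0,0],"gripper":15},{"dp":[-0.3,-0.35,0],"angular":[0,0,0],"gripper":15},{"dp":[-0.2,-0.42,0],"angular":[0,0,0],"gripper":15},{"dp":[0,-0.42,0],"angular":[0,0,0],"gripper":15},{"dp":[0,-0.3,0],"angular":[0,0,0],"gripper":15},{"dp":[0,-0.15,0],"angular":[0,0,0],"gripper":15},{"dp":[0,0,0],"angular":[0,0,0],"gripper":15}]}}

```text
clock: 6.25
position: [0.5209, -0.114, 0.254]
ee_rot: [0.71, 0.004, 0.704, -0.006]
contact_force: [-0.4, 0.3, -2.1]
width: 0.0264
```

```bash
python3 - <<'E'
from h import *
from rig import *
plan(get_state(),[.51,-.19,.24],-.02,1)
p,r,d=snap("w3")
cv2.imwrite("pics/w3b.png",cv2.resize(d["image"],None,fx=1.5,fy=1.5,interpolation=cv2.INTER_CUBIC))
E
```

```text
z 6.25 pos [ 0.5209 -0.114   0.254 ] w 0.0264 F [-0.4  0.3 -2.1] rot(deg) [0.4 0.5 0.1]
[0.09, -0.488, -0.064] [0.004, 0.006, 0.002]
```

View pics/w3b.png

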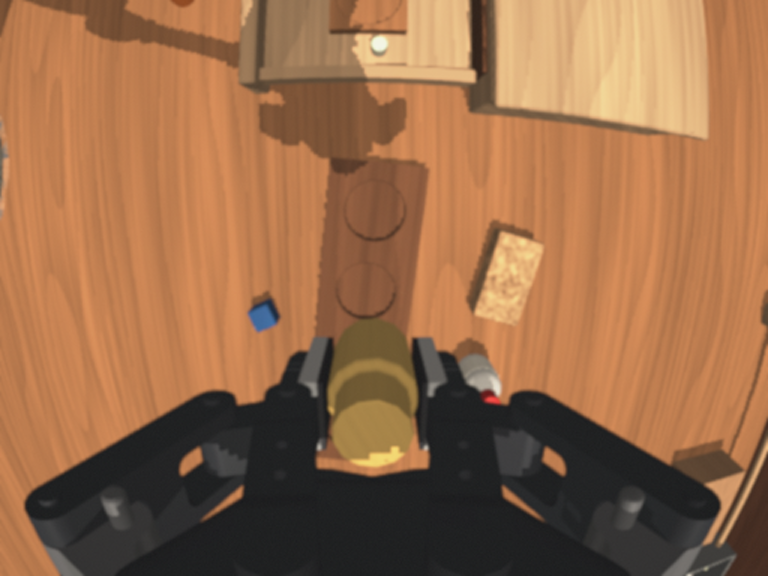

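The trimmer is held upright. The rack's two left recesses are at (374.5,210) and (366,290) in this 1.5x view.

```bash
python3 - <<'E'
from h import *
from rig import *
f=np.load("w3.npz"); d={k:f[k] for k in f}; p=f["p"]; r=R.from_quat(f["q"])
A,B=[wray(d,p,r,u/1.5,v/1.5,.016) for u,v in [(374.5,210),(366,290)]]; print(A,B,np.linalg.norm(A-B))
for uv in [(330,158),(428,166)]: print(wray(d,p,r,uv[0]/1.5,uv[1]/1.5,.016))
k=(A-B)/np.linalg.norm(A-B)*.072; print([(A-i*k).round(4) for i in range(4)], np.degrees(np.arctan2(-k[0],k[1])))
plan(get_state(),A[:2].tolist()+[.06],-.02,5)
E
```

```text
[ 0.52518975 -0.08639841  0.016     ] [ 0.51680376 -0.15713149  0.016     ] 0.07122845502306058
[ 0.48826189 -0.0411482   0.016     ]
[ 0.57101928 -0.04884454  0.016     ]
[array([ 0.5252, -0.0864,  0.016 ]), array([ 0.5167, -0.1579,  0.016 ]), array([ 0.5082, -0.2294,  0.016 ]), array([ 0.4998, -0.3009,  0.016 ])] -6.7613259385006526
z 6.3 pos [ 0.5208 -0.1132  0.2539] w 0.0266 F [-0.5  0.1 -1. ] rot(deg) [0.4 0.5 0.1]
[0.495, 0.07, 0.006] [0.005, 0.005, 0.001]
[0.495, 0.069, 0.01] [-0.0, 0.0, -0.0]
[0.495, 0.069, 0.01] [0.0, -0.0, 0.0]
[0.131, 0.018, 0.003] [-0.0, 0.0, -0.0]
[0.0, 0.0, 0.0] [0.0, -0.0, 0.0]
```

Call:
{"fn": "arm_command", "kwargs": {"series": [{"dp":[0.4,0.08,0.01],"angular":[0.005,0.006,0],"gripper":15},{"dp":[0.45,0.08,0.01],"angular":[0,0,0],"gripper":15},{"dp":[0.4,0.06,0],"angular":[0,0,0],"gripper":15},{"dp":[0.25,0,0],"angular":[0,0,0],"gripper":15},{"dp":[0.1,0,0],"angular":[0,0,0],"gripper":15},{"dp":[0,0,0],"angular":[0,0,0],"gripper":15},{"dp":[0,0,0],"angular":[0,0,0],"gripper":15},{"dp":[0,0,0],"angular":[0,0,0],"gripper":15}]}}

```text
clock: 7.3
position: [0.5283, -0.0769, 0.0613]
ee_rot: [0.71, 0.004, 0.704, -0.004]
contact_force: [-0.5, 0.4, -1.8]
width: 0.0266
```

```bash
python3 - <<'E'
from h import *
from rig import *
plan(get_state(),[.5243,-.0855,.0205],-.02,2)
E
```

```text
z 7.3 pos [ 0.5283 -0.0769  0.0613] w 0.0266 F [-0.5  0.4 -1.8] rot(deg) [ 0.5  0.4 -0. ]
[0.339, -0.072, -0.035] [0.005, 0.005, -0.001]
[0.0, 0.0, 0.0] [0.0, -0.0, 0.0]
```

Call:
{"fn": "arm_command", "kwargs": {"series": [{"dp":[0.1,-0.07,-0.035],"angular":[0.005,0.005,0],"gripper":15},{"dp":[0.12,0,0],"angular":[0,0,0],"gripper":15},{"dp":[0.07,0,0],"angular":[0,0,0],"gripper":15},{"dp":[0.03,0,0],"angular":[0,0,0],"gripper":15},{"dp":[0.015,0,0],"angular":[0,0,0],"gripper":15},{"dp":[0,0,0],"angular":[0,0,0],"gripper":15},{"dp":[0,0,0],"angular":[0,0,0],"gripper":15},{"dp":[0,0,0],"angular":[0,0,0],"gripper":15}]}}

```text
clock: 8.3
position: [0.5251, -0.0867, 0.0203]
ee_rot: [0.708, 0.007, 0.706, -0.008]
contact_force: [0.7, -0.6, -1.5]
width: 0.0264
```

```bash
python3 - <<'E'
from h import *
from rig import *
plan(get_state(),[.5243,-.0855,.0205],-.02,1)
E
```

```text
z 8.3 pos [ 0.5251 -0.0867  0.0203] w 0.0264 F [ 0.7 -0.6 -1.5] rot(deg) [-0.1  0.1  0. ]
[-0.002, 0.01, -0.006] [-0.001, 0.002, 0.0]
```

Call:
{"fn": "arm_command", "kwargs": {"series": [{"dp":[0.007,0,0],"angular":[0,0,0],"gripper":15},{"dp":[0,0,0],"angular":[0,0,0],"gripper":35},{"dp":[0,0,0],"angular":[0,0,0],"gripper":50},{"dp":[0,0,0],"angular":[0,0,0],"gripper":55},{"dp":[-0.1,0,0],"angular":[0,0,0],"gripper":60},{"dp":[-0.3,0,0],"angular":[0,0,0],"gripper":60},{"dp":[-0.45,0,0],"angular":[0,0,0],"gripper":60},{"dp":[-0.4,0.1,0],"angular":[0,0,0],"gripper":85}]}}

```text
clock: 9.3
position: [0.5232, -0.0746, 0.1727]
ee_rot: [0.706, 0.008, 0.708, -0.007]
contact_force: [-0.4, 0.5, -0.4]
width: 0.0763
```

```bash
python3 - <<'E'
from h import *
from rig import *
plan(get_state(),[.523,.1664,.19],-.02,8)
d=get_image("scene"); c=cv2.resize(d["image"][190:330,90:290],None,fx=3,fy=3,interpolation=cv2.INTER_CUBIC); cv2.imwrite("pics/s1.png",c)
E
```

```text
z 9.3 pos [ 0.5232 -0.0746  0.1727] w 0.0763 F [-0.4  0.5 -0.4] rot(deg) [-0.1 -0.2 -0.1]
[-0.035, 0.499, -0.012] [-0.001, -0.002, -0.001]
[-0.036, 0.499, -0.01] [-0.0, -0.0, 0.0]
[-0.036, 0.499, -0.01] [0.0, 0.0, -0.0]
[-0.036, 0.499, -0.01] [-0.0, -0.0, 0.0]
[-0.001, 0.014, -0.0] [0.0, 0.0, -0.0]
[0.0, 0.0, 0.0] [-0.0, -0.0, 0.0]
[0.0, 0.0, 0.0] [0.0, 0.0, -0.0]
[0.0, 0.0, 0.0] [-0.0, -0.0, 0.0]
```

View pics/s1.png

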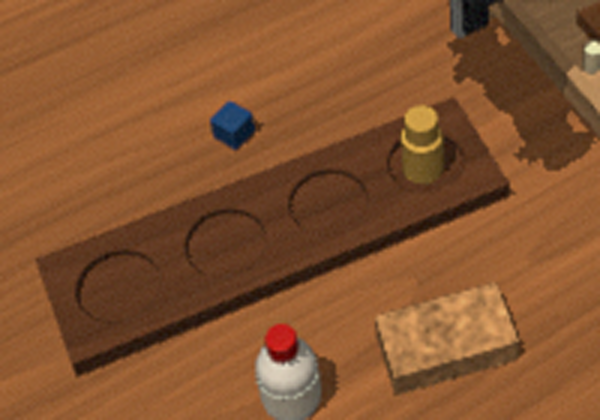

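The trimmer stands upright and centred in the left-end recess (422,165). Next is the scuffer.

Call:
{"fn": "arm_command", "kwargs": {"series": [{"dp":[-0.05,0.45,0],"angular":[0,0,0],"gripper":85},{"dp":[0,0.48,0],"angular":[0,0,0],"gripper":85},{"dp":[0,0.45,0],"angular":[0,0,0],"gripper":85},{"dp":[0.1,0.35,0],"angular":[0,0,0],"gripper":85},{"dp":[0.2,0.15,0],"angular":[0,0,0],"gripper":85},{"dp":[0.15,0.06,0],"angular":[0,0,0],"gripper":85},{"dp":[0.05,0,0],"angular":[0,0,0],"gripper":85},{"dp":[0,0,0],"angular":[0,0,0],"gripper":85}]}}

```text
clock: 10.35
position: [0.5374, 0.1658, 0.1332]
ee_rot: [0.716, 0.008, 0.698, -0.008]
contact_force: [0.3, 0.0, -0.1]
width: 0.085
```

```bash
python3 - <<'E'
from h import *
from rig import *
plan(get_state(),[.523,.1664,.046],-.02,3)
E
```

```text
z 10.35 pos [0.5374 0.1658 0.1332] w 0.085 F [ 0.3  0.  -0.1] rot(deg) [-0.1  1.5 -0. ]
[0.491, 0.002, -0.094] [-0.001, 0.017, -0.0]
[0.233, 0.001, -0.039] [0.0, -0.0, 0.0]
[0.0, 0.0, 0.0] [-0.0, 0.0, 0.0]
```

Call:
{"fn": "arm_command", "kwargs": {"series": [{"dp":[0.1,0,-0.1],"angular":[0,0.017,0],"gripper":85},{"dp":[0.2,0,-0.02],"angular":[0,0,0],"gripper":85},{"dp":[0.18,0,0],"angular":[0,0,0],"gripper":85},{"dp":[0.12,0,0],"angular":[0,0,0],"gripper":85},{"dp":[0.06,0,0],"angular":[0,0,0],"gripper":85},{"dp":[0,0,0],"angular":[0,0,0],"gripper":85},{"dp":[0,0,0],"angular":[0,0,0],"gripper":60},{"dp":[0,0,0],"angular":[0,0,0],"gripper":55}]}}

```text
clock: 11.35
position: [0.5237, 0.1639, 0.054]
ee_rot: [0.708, 0.01, 0.707, -0.009]
contact_force: [-0.0, 0.2, 0.3]
width: 0.0551
```

```bash
python3 - <<'E'
from h import *
from rig import *
plan(get_state(),[.523,.1664,.0455],-.02,2)
E
```

```text
z 11.35 pos [0.5237 0.1639 0.054 ] w 0.0551 F [-0.   0.2  0.3] rot(deg) [-0.4  0.1 -0.1]
[0.071, 0.021, -0.007] [-0.004, 0.001, -0.001]
[0.0, 0.0, 0.0] [0.0, 0.0, 0.0]
```

Call:
{"fn": "arm_command", "kwargs": {"series": [{"dp":[0.05,0.02,-0.007],"angular":[0,0,0],"gripper":55},{"dp":[0.02,0,0],"angular":[0,0,0],"gripper":55},{"dp":[0,0,0],"angular":[0,0,0],"gripper":20},{"dp":[0,0,0],"angular":[0,0,0],"gripper":20},{"dp":[0,0,0],"angular":[0,0,0],"gripper":20},{"dp":[0,0,0],"angular":[0,0,0],"gripper":20},{"dp":[0,0,0],"angular":[0,0,0],"gripper":20},{"dp":[0,0,0],"angular":[0,0,0],"gripper":20}]}}

```text
clock: 12.35
position: [0.5233, 0.1667, 0.0461]
ee_rot: [0.708, 0.01, 0.706, -0.009]
contact_force: [-0.9, -0.8, 0.8]
width: 0.0324
```

```bash
python3 - <<'E'
from h import *
from rig import *
plan(get_state(),[.516,-.157,.22],-.02,1)
E
```

```text
z 12.35 pos [0.5233 0.1667 0.0461] w 0.0324 F [-0.9 -0.8  0.8] rot(deg) [-0.3  0.2 -0.1]
[-0.237, -0.44, 0.002] [-0.004, 0.002, -0.001]
```

Call:
{"fn": "arm_command", "kwargs": {"series": [{"dp":[-0.15,0,0],"angular":[0,0,0],"gripper":20},{"dp":[-0.4,0,0],"angular":[0,0,0],"gripper":20},{"dp":[-0.4,-0.15,0],"angular":[0,0,0],"gripper":20},{"dp":[-0.2,-0.4,0],"angular":[0,0,0],"gripper":20},{"dp":[0,-0.48,0],"angular":[0,0,0],"gripper":20},{"dp":[0,-0.48,0],"angular":[0,0,0],"gripper":20},{"dp":[0,-0.48,0],"angular":[0,0,0],"gripper":20},{"dp":[0,-0.3,-0.02],"angular":[0,0,0],"gripper":20}]}}

```text
clock: 13.35
position: [0.514, -0.1139, 0.1857]
ee_rot: [0.708, 0.007, 0.706, -0.007]
contact_force: [1.2, 0.5, -1.0]
width: 0.0323
```

```bash
python3 - <<'E'
from h import *
from rig import *
plan(get_state(),[.516,-.157,.0185],-.02,3)
E
```

```text
z 13.35 pos [ 0.514  -0.1139  0.1857] w 0.0323 F [ 1.2  0.5 -1. ] rot(deg) [0.  0.1 0. ]
[0.484, -0.124, 0.007] [0.001, 0.001, 0.0]
[0.484, -0.125, 0.008] [0.0, -0.0, 0.0]
[0.425, -0.109, 0.007] [0.0, 0.0, 0.0]
```

Call:
{"fn": "arm_command", "kwargs": {"series": [{"dp":[0.1,-0.2,0],"angular":[0,0,0],"gripper":20},{"dp":[0.25,-0.06,0],"angular":[0,0,0],"gripper":20},{"dp":[0.3,0,0],"angular":[0,0,0],"gripper":20},{"dp":[0.25,0,-0.02],"angular":[0,0.003,0],"gripper":20},{"dp":[0.15,0,-0.02],"angular":[0,0.003,0],"gripper":20},{"dp":[0.08,0,0],"angular":[0,0,0],"gripper":20},{"dp":[0,0,0],"angular":[0,0,0],"gripper":20},{"dp":[0,0,0],"angular":[0,0,0],"gripper":20}]}}

```text
clock: 14.35
position: [0.5084, -0.1511, 0.0452]
ee_rot: [0.705, 0.009, 0.709, -0.01]
contact_force: [-0.7, 0.2, -1.5]
width: 0.0327
```

```bash
python3 - <<'E'
from h import *
from rig import *
plan(get_state(),[.516,-.157,.0185],-.02,3)
E
```

```text
z 14.35 pos [ 0.5084 -0.1511  0.0452] w 0.0327 F [-0.7  0.2 -1.5] rot(deg) [-0.4 -0.4  0.1]
[0.223, -0.047, 0.066] [-0.004, -0.004, 0.001]
[0.0, 0.0, 0.0] [-0.0, 0.0, 0.0]
[0.0, 0.0, 0.0] [0.0, -0.0, -0.0]
```

Call:
{"fn": "arm_command", "kwargs": {"series": [{"dp":[0.05,-0.045,0.06],"angular":[-0.004,-0.004,0],"gripper":20},{"dp":[0.08,0,0],"angular":[0,0,0],"gripper":20},{"dp":[0.05,0,0],"angular":[0,0,0],"gripper":20},{"dp":[0.03,0,0],"angular":[0,0,0],"gripper":20},{"dp":[0.012,0,0],"angular":[0,0,0],"gripper":20},{"dp":[0,0,0],"angular":[0,0,0],"gripper":20},{"dp":[0,0,0],"angular":[0,0,0],"gripper":20},{"dp":[0,0,0],"angular":[0,0,0],"gripper":20}]}}

```text
clock: 15.35
position: [0.5174, -0.1577, 0.0185]
ee_rot: [0.708, 0.006, 0.706, -0.008]
contact_force: [0.9, -0.6, -1.2]
width: 0.0324
```

```bash
python3 - <<'E'
from h import *
from rig import *
plan(get_state(),[.516,-.157,.0185],-.02,1)
E
```

```text
z 15.35 pos [ 0.5174 -0.1577  0.0185] w 0.0324 F [ 0.9 -0.6 -1.2] rot(deg) [0.  0.2 0.2]
[-0.0, 0.005, -0.012] [0.0, 0.003, 0.002]
```

Call:
{"fn": "arm_command", "kwargs": {"series": [{"dp":[0.004,0,0],"angular":[0,0,0],"gripper":20},{"dp":[0,0,0],"angular":[0,0,0],"gripper":40},{"dp":[0,0,0],"angular":[0,0,0],"gripper":55},{"dp":[0,0,0],"angular":[0,0,0],"gripper":60},{"dp":[-0.1,0,0],"angular":[0,0,0],"gripper":60},{"dp":[-0.35,0,0],"angular":[0,0,0],"gripper":60},{"dp":[-0.48,0,0],"angular":[0,0,0],"gripper":60},{"dp":[-0.4,0.2,0],"angular":[0,0,0],"gripper":85}]}}

```text
clock: 16.35
position: [0.5159, -0.1334, 0.1812]
ee_rot: [0.707, 0.007, 0.707, -0.008]
contact_force: [0.5, -1.1, -0.2]
width: 0.076
```

Call:
{"fn": "arm_command", "kwargs": {"series": [{"dp":[-0.1,0.4,0.03],"angular":[0,0,0],"gripper":85},{"dp":[0,0.48,0.02],"angular":[0,0,0],"gripper":85},{"dp":[0,0.48,0.02],"angular":[0,0,0],"gripper":85},{"dp":[0,0.48,0.02],"angular":[0,0,0],"gripper":85},{"dp":[0,0.48,0.02],"angular":[0,0,0],"gripper":85},{"dp":[0,0.35,0],"angular":[0,0,0],"gripper":85},{"dp":[0,0.2,0],"angular":[0,0,0],"gripper":85},{"dp":[0,0.1,0],"angular":[0,0,0],"gripper":85}]}}

```text
clock: 17.35
position: [0.5419, 0.2332, 0.2066]
ee_rot: [0.715, 0.007, 0.699, -0.009]
contact_force: [-0.4, -0.7, 0.1]
width: 0.0852
```

```bash
python3 - <<'E'
from h import *
from rig import *
plan(get_state(),[.530,.237,.053],-.02,4)
d=get_image("scene"); c=cv2.resize(d["image"][100:330,90:430],None,fx=2.3,fy=2.3,interpolation=cv2.INTER_CUBIC); cv2.imwrite("pics/s2.png",c)
E
```

```text
z 17.35 pos [0.5419 0.2332 0.2066] w 0.0852 F [-0.4 -0.7  0.1] rot(deg) [-0.2  1.3  0.2]
[0.497, 0.013, -0.051] [-0.002, 0.015, 0.002]
[0.498, 0.012, -0.039] [0.0, -0.0, -0.0]
[0.283, 0.007, -0.022] [0.0, 0.0, 0.0]
[0.0, 0.0, 0.0] [0.0, 0.0, 0.0]
```

View pics/s2.png

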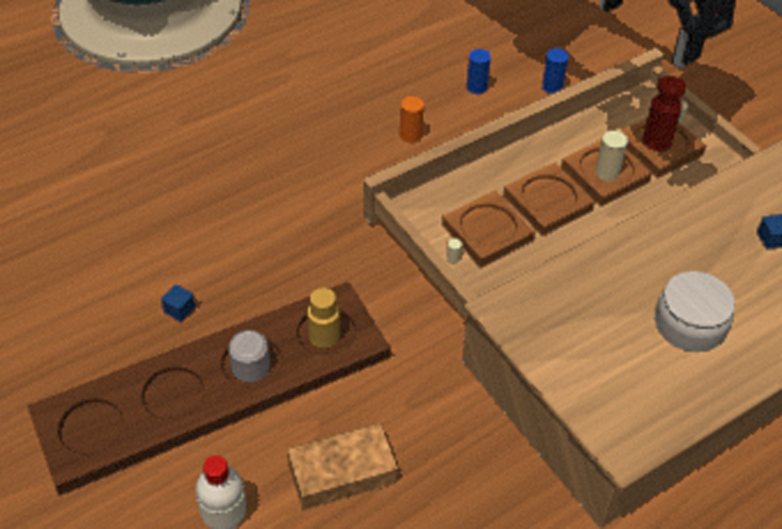

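The trimmer (323,320) and scuffer (250,358) stand well, and the ferrule (612,157) is undisturbed. Going down on the ferrule.

Call:
{"fn": "arm_command", "kwargs": {"series": [{"dp":[0.1,0.03,-0.08],"angular":[0,0.015,0],"gripper":85},{"dp":[0.3,0,-0.02],"angular":[0,0,0],"gripper":85},{"dp":[0.3,0,0],"angular":[0,0,0],"gripper":85},{"dp":[0.25,0,0],"angular":[0,0,0],"gripper":85},{"dp":[0.15,0,0],"angular":[0,0,0],"gripper":85},{"dp":[0.08,0,0],"angular":[0,0,0],"gripper":85},{"dp":[0,0,0],"angular":[0,0,0],"gripper":60},{"dp":[0,0,0],"angular":[0,0,0],"gripper":50}]}}

```text
clock: 18.4
position: [0.5266, 0.2301, 0.059]
ee_rot: [0.704, 0.009, 0.71, -0.013]
contact_force: [-0.1, -0.1, 0.9]
width: 0.0509
```

```bash
python3 - <<'E'
from h import *
from rig import *
plan(get_state(),[.530,.237,.052],-.02,2)
E
```

```text
z 18.4 pos [0.5266 0.2301 0.059 ] w 0.0509 F [-0.1 -0.1  0.9] rot(deg) [-0.7 -0.5  0.3]
[0.058, 0.059, 0.027] [-0.008, -0.005, 0.003]
[0.0, 0.0, 0.0] [0.0, -0.0, 0.0]
```

Call:
{"fn": "arm_command", "kwargs": {"series": [{"dp":[0.03,0.055,0.027],"angular":[-0.008,-0.005,0.003],"gripper":50},{"dp":[0.025,0,0],"angular":[0,0,0],"gripper":50},{"dp":[0,0,0],"angular":[0,0,0],"gripper":12},{"dp":[0,0,0],"angular":[0,0,0],"gripper":12},{"dp":[0,0,0],"angular":[0,0,0],"gripper":12},{"dp":[0,0,0],"angular":[0,0,0],"gripper":12},{"dp":[0,0,0],"angular":[0,0,0],"gripper":12},{"dp":[0,0,0],"angular":[0,0,0],"gripper":12}]}}

```text
clock: 19.4
position: [0.5316, 0.2377, 0.0541]
ee_rot: [0.709, 0.007, 0.706, -0.006]
contact_force: [-0.8, 0.5, 0.2]
width: 0.022
```

```bash
python3 - <<'E'
from h import *
from rig import *
plan(get_state(),[.5075,-.2285,.22],-.02,1)
E
```

```text
z 19.4 pos [0.5316 0.2377 0.0541] w 0.022 F [-0.8  0.5  0.2] rot(deg) [ 0.1  0.2 -0.1]
[-0.168, -0.471, -0.015] [0.001, 0.003, -0.001]
```

Call:
{"fn": "arm_command", "kwargs": {"series": [{"dp":[-0.15,0,0],"angular":[0,0,0],"gripper":12},{"dp":[-0.4,0,0],"angular":[0,0,0],"gripper":12},{"dp":[-0.4,-0.15,0],"angular":[0,0,0],"gripper":12},{"dp":[-0.2,-0.4,-0.02],"angular":[0,0,0],"gripper":12},{"dp":[0,-0.48,-0.02],"angular":[0,0,0],"gripper":12},{"dp":[0,-0.48,-0.02],"angular":[0,0,0],"gripper":12},{"dp":[0,-0.48,-0.02],"angular":[0,0,0],"gripper":12},{"dp":[0,-0.48,-0.02],"angular":[0,0,0],"gripper":12}]}}

```text
clock: 20.4
position: [0.5152, -0.0634, 0.1965]
ee_rot: [0.71, 0.003, 0.704, -0.004]
contact_force: [1.4, 0.3, -1.0]
width: 0.022
```

Call:
{"fn": "arm_command", "kwargs": {"series": [{"dp":[0,-0.48,-0.02],"angular":[0,0,0],"gripper":12},{"dp":[0,-0.45,-0.02],"angular":[0,0,0],"gripper":12},{"dp":[0,-0.3,-0.02],"angular":[0,0,0],"gripper":12},{"dp":[0,-0.1,0],"angular":[0,0,0],"gripper":12},{"dp":[0,0,0],"angular":[0,0,0],"gripper":12},{"dp":[0,0,0],"angular":[0,0,0],"gripper":12},{"dp":[0,0,0],"angular":[0,0,0],"gripper":12},{"dp":[0,0,0],"angular":[0,0,0],"gripper":12}]}}

```text
clock: 21.4
position: [0.5049, -0.2276, 0.1964]
ee_rot: [0.71, 0.005, 0.704, -0.004]
contact_force: [0.1, 1.1, -1.2]
width: 0.0215
```

```bash
python3 - <<'E'
from h import *
from rig import *
plan(get_state(),[.5075,-.2285,.0267],-.02,1)
p,r,d=snap("w4")
cv2.imwrite("pics/w4b.png",cv2.resize(d["image"],None,fx=1.5,fy=1.5,interpolation=cv2.INTER_CUBIC))
E
```

```text
z 21.4 pos [ 0.5049 -0.2276  0.1964] w 0.0215 F [ 0.1  1.1 -1.2] rot(deg) [ 0.5  0.5 -0.1]
[0.5, -0.003, 0.004] [0.005, 0.005, -0.001]
```

View pics/w4b.png

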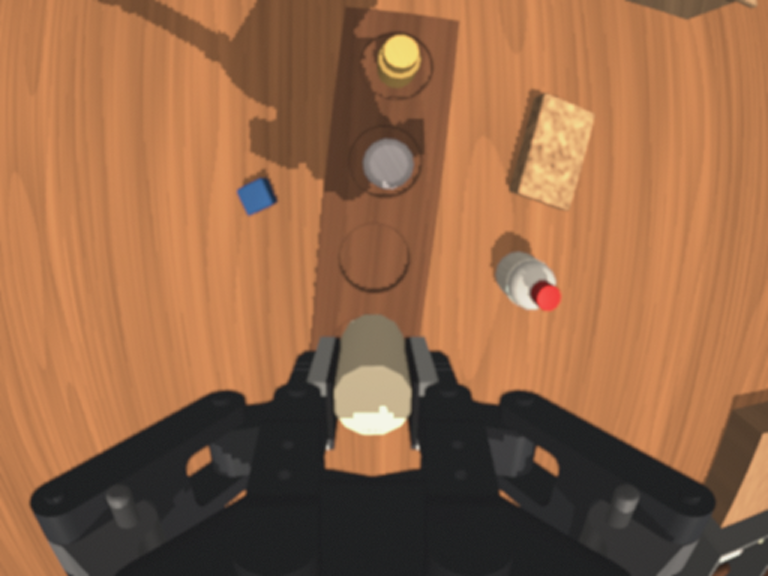

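The ferrule is held upright, and the trimmer and scuffer are centred in their recesses. Recess 3 is at (374,258). The bottle at (525,285) is near the far finger, so I'll check the clearance.

```bash
python3 - <<'E'
from h import *
f=np.load("w4.npz"); d={k:f[k] for k in f}; p=f["p"]; r=R.from_quat(f["q"])
for n,u,v,z in [("r3",374,258,.016),("r2",385,161,.016),("r1",399,65,.016),("scuf",388,163,.044),("trim",401,52,.065),("bottle top",546,296,.07),("bottle base",513,270,.01),("bottle left",495,265,.02)]: print(n,wray(d,p,r,u/1.5,v/1.5,z).round(4))
E
```

```text
r3 [ 0.5075 -0.2292  0.016 ]
r2 [ 0.5162 -0.1582  0.016 ]
r1 [ 0.527  -0.0872  0.016 ]
scuf [ 0.5171 -0.16    0.044 ]
trim [ 0.5249 -0.0903  0.065 ]
bottle top [ 0.6211 -0.2445  0.07  ]
bottle base [ 0.6166 -0.2408  0.01  ]
bottle left [ 0.5985 -0.2345  0.02  ]
```

Call:
{"fn": "arm_command", "kwargs": {"series": [{"dp":[0.2,0,0.01],"angular":[0.005,0.006,0],"gripper":12},{"dp":[0.3,0,0],"angular":[0,0,0],"gripper":12},{"dp":[0.3,0,-0.01],"angular":[0,0.002,0],"gripper":12},{"dp":[0.22,0,-0.01],"angular":[0,0.002,0],"gripper":12},{"dp":[0.12,0,0],"angular":[0,0,0],"gripper":12},{"dp":[0.06,0,0],"angular":[0,0,0],"gripper":12},{"dp":[0,0,0],"angular":[0,0,0],"gripper":12},{"dp":[0,0,0],"angular":[0,0,0],"gripper":12}]}}

```text
clock: 22.45
position: [0.5078, -0.2266, 0.0521]
ee_rot: [0.707, 0.005, 0.707, -0.007]
contact_force: [0.4, -0.2, 0.3]
width: 0.022
```

```bash
python3 - <<'E'
from h import *
from rig import *
plan(get_state(),[.5075,-.2285,.0267],-.02,1)
E
```

```text
z 22.45 pos [ 0.5078 -0.2266  0.0521] w 0.022 F [ 0.4 -0.2  0.3] rot(deg) [0.2 0.  0.2]
[0.211, -0.015, -0.002] [0.002, 0.0, 0.002]
```

Call:
{"fn": "arm_command", "kwargs": {"series": [{"dp":[0.06,-0.015,0],"angular":[0,0,0.002],"gripper":12},{"dp":[0.07,0,0],"angular":[0,0,0],"gripper":12},{"dp":[0.045,0,0],"angular":[0,0,0],"gripper":12},{"dp":[0.025,0,0],"angular":[0,0,0],"gripper":12},{"dp":[0.01,0,0],"angular":[0,0,0],"gripper":12},{"dp":[0,0,0],"angular":[0,0,0],"gripper":12},{"dp":[0,0,0],"angular":[0,0,0],"gripper":12},{"dp":[0,0,0],"angular":[0,0,0],"gripper":12}]}}

```text
clock: 23.45
position: [0.5088, -0.2293, 0.0266]
ee_rot: [0.708, 0.005, 0.706, -0.006]
contact_force: [0.6, -0.5, -0.3]
width: 0.022
```

```bash
python3 - <<'E'
from h import *
from rig import *
plan(get_state(),[.5075,-.2285,.0265],-.02,1)
E
```

```text
z 23.45 pos [ 0.5088 -0.2293  0.0266] w 0.022 F [ 0.6 -0.5 -0.3] rot(deg) [0.2 0.2 0.1]
[0.001, 0.006, -0.011] [0.002, 0.002, 0.001]
```

Call:
{"fn": "arm_command", "kwargs": {"series": [{"dp":[0.004,0,0],"angular":[0,0,0],"gripper":12},{"dp":[0,0,0],"angular":[0,0,0],"gripper":30},{"dp":[0,0,0],"angular":[0,0,0],"gripper":45},{"dp":[0,0,0],"angular":[0,0,0],"gripper":50},{"dp":[-0.1,0,0],"angular":[0,0,0],"gripper":50},{"dp":[-0.4,0,0],"angular":[0,0,0],"gripper":50},{"dp":[-0.48,0,0],"angular":[0,0,0],"gripper":60},{"dp":[-0.45,0.15,0],"angular":[0,0,0],"gripper":85}]}}

```text
clock: 24.45
position: [0.5067, -0.2107, 0.2005]
ee_rot: [0.706, 0.007, 0.708, -0.005]
contact_force: [0.9, -0.8, 0.3]
width: 0.0763
```

Call:
{"fn": "arm_command", "kwargs": {"series": [{"dp":[-0.2,0.4,0],"angular":[0,0,0],"gripper":85},{"dp":[-0.1,0.48,0],"angular":[0,0,0],"gripper":85},{"dp":[0,0.48,0],"angular":[0,0,0],"gripper":85},{"dp":[0,0.48,0],"angular":[0,0,0],"gripper":85},{"dp":[0,0.48,0],"angular":[0,0,0],"gripper":85},{"dp":[0,0.48,0],"angular":[0,0,0],"gripper":85},{"dp":[0,0.48,0],"angular":[0,0,0],"gripper":85},{"dp":[0,0.4,0],"angular":[0,0,0],"gripper":85}]}}

```text
clock: 25.45
position: [0.5196, 0.2402, 0.2523]
ee_rot: [0.715, 0.008, 0.699, -0.01]
contact_force: [-0.3, 0.1, -0.6]
width: 0.0848
```

```bash
python3 - <<'E'
from h import *
from rig import *
plan(get_state(),[.525,.308,.20],-.02,2)
E
```

```text
z 25.45 pos [0.5196 0.2402 0.2523] w 0.0848 F [-0.3  0.1 -0.6] rot(deg) [-0.3  1.3  0.1]
[0.304, 0.397, 0.015] [-0.003, 0.015, 0.002]
[0.131, 0.17, 0.01] [0.0, 0.0, -0.0]
```

Call:
{"fn": "arm_command", "kwargs": {"series": [{"dp":[0.1,0.35,0],"angular":[-0.003,0.01,0],"gripper":85},{"dp":[0.15,0.12,0],"angular":[0,0.005,0],"gripper":85},{"dp":[0.15,0.04,0],"angular":[0,0,0],"gripper":85},{"dp":[0.05,0,0],"angular":[0,0,0],"gripper":85},{"dp":[0,0,0],"angular":[0,0,0],"gripper":85},{"dp":[0,0,0],"angular":[0,0,0],"gripper":85},{"dp":[0,0,0],"angular":[0,0,0],"gripper":85},{"dp":[0,0,0],"angular":[0,0,0],"gripper":85}]}}

```text
clock: 26.45
position: [0.5216, 0.3034, 0.2009]
ee_rot: [0.709, 0.005, 0.705, -0.007]
contact_force: [-1.1, 0.2, 0.8]
width: 0.085
```

```bash
python3 - <<'E'
from h import *
from rig import *
plan(get_state(),[.525,.308,.06],-.02,4)
E
```

```text
z 26.45 pos [0.5216 0.3034 0.2009] w 0.085 F [-1.1  0.2  0.8] rot(deg) [0.2 0.3 0.1]
[0.5, 0.017, 0.009] [0.002, 0.003, 0.001]
[0.5, 0.016, 0.012] [0.0, -0.0, 0.0]
[0.175, 0.006, 0.004] [0.0, 0.0, 0.0]
[0.0, 0.0, 0.0] [0.0, 0.0, 0.0]
```

Call:
{"fn": "arm_command", "kwargs": {"series": [{"dp":[0.2,0.035,0.02],"angular":[0.002,0.003,0],"gripper":85},{"dp":[0.3,0,0],"angular":[0,0,0],"gripper":85},{"dp":[0.28,0,0],"angular":[0,0.002,0],"gripper":85},{"dp":[0.18,0,0],"angular":[0,0.002,0],"gripper":85},{"dp":[0.1,0,0],"angular":[0,0,0],"gripper":85},{"dp":[0.05,0,0],"angular":[0,0,0],"gripper":85},{"dp":[0,0,0],"angular":[0,0,0],"gripper":65},{"dp":[0,0,0],"angular":[0,0,0],"gripper":55}]}}

```text
clock: 27.45
position: [0.5285, 0.3087, 0.069]
ee_rot: [0.708, 0.008, 0.706, -0.007]
contact_force: [0.3, 0.7, -0.2]
width: 0.0551
```

```bash
python3 - <<'E'
from h import *
from rig import *
plan(get_state(),[.525,.308,.058],-.02,2)
E
```

```text
z 27.45 pos [0.5285 0.3087 0.069 ] w 0.0551 F [ 0.3  0.7 -0.2] rot(deg) [-0.1  0.2 -0.1]
[0.091, -0.007, -0.029] [-0.001, 0.002, -0.002]
[0.0, 0.0, 0.0] [-0.0, -0.0, 0.0]
```

Call:
{"fn": "arm_command", "kwargs": {"series": [{"dp":[0.05,-0.007,-0.03],"angular":[0,0.002,0],"gripper":55},{"dp":[0.04,0,0],"angular":[0,0,0],"gripper":55},{"dp":[0,0,0],"angular":[0,0,0],"gripper":16},{"dp":[0,0,0],"angular":[0,0,0],"gripper":16},{"dp":[0,0,0],"angular":[0,0,0],"gripper":16},{"dp":[0,0,0],"angular":[0,0,0],"gripper":16},{"dp":[0,0,0],"angular":[0,0,0],"gripper":16},{"dp":[0,0,0],"angular":[0,0,0],"gripper":16}]}}

```text
clock: 28.45
position: [0.5253, 0.3083, 0.0591]
ee_rot: [0.708, 0.009, 0.706, -0.006]
contact_force: [0.1, 0.4, 1.1]
width: 0.0289
```

```bash
python3 - <<'E'
from h import *
from rig import *
plan(get_state(),[.499,-.3,.2],-.02,1)
E
```

```text
z 28.45 pos [0.5253 0.3083 0.0591] w 0.0289 F [0.1 0.4 1.1] rot(deg) [-0.1  0.2 -0.2]
[-0.115, -0.487, -0.01] [-0.001, 0.002, -0.002]
```

Call:
{"fn": "arm_command", "kwargs": {"series": [{"dp":[-0.15,0,0],"angular":[0,0,0],"gripper":16},{"dp":[-0.4,0,0],"angular":[0,0,0],"gripper":16},{"dp":[-0.4,-0.15,0],"angular":[0,0,0],"gripper":16},{"dp":[-0.2,-0.4,-0.02],"angular":[0,0,0],"gripper":16},{"dp":[0,-0.48,-0.02],"angular":[0,0,0],"gripper":16},{"dp":[0,-0.48,-0.02],"angular":[0,0,0],"gripper":16},{"dp":[0,-0.48,-0.02],"angular":[0,0,0],"gripper":16},{"dp":[0,-0.48,-0.02],"angular":[0,0,0],"gripper":16}]}}

```text
clock: 29.45
position: [0.5085, 0.0071, 0.1999]
ee_rot: [0.71, 0.005, 0.705, -0.004]
contact_force: [1.5, -0.2, -0.6]
width: 0.0288
```

Call:
{"fn": "arm_command", "kwargs": {"series": [{"dp":[0,-0.48,-0.02],"angular":[0,0,0],"gripper":16},{"dp":[0,-0.48,-0.02],"angular":[0,0,0],"gripper":16},{"dp":[0,-0.48,-0.02],"angular":[0,0,0],"gripper":16},{"dp":[0,-0.46,-0.02],"angular":[0,0,0],"gripper":16},{"dp":[0,-0.42,-0.01],"angular":[0,0,0],"gripper":16},{"dp":[0,-0.2,0],"angular":[0,0,0],"gripper":16},{"dp":[0,0,0],"angular":[0,0,0],"gripper":16},{"dp":[0,0,0],"angular":[0,0,0],"gripper":16}]}}

```text
clock: 30.45
position: [0.4913, -0.307, 0.1985]
ee_rot: [0.71, 0.008, 0.704, -0.005]
contact_force: [0.1, 0.6, -0.4]
width: 0.0285
```

```bash
python3 - <<'E'
from h import *
from rig import *
plan(get_state(),[.499,-.3,.0317],-.02,1)
p,r,d=snap("w5")
cv2.imwrite("pics/w5b.png",cv2.resize(d["image"],None,fx=1.5,fy=1.5,interpolation=cv2.INTER_CUBIC))
E
```

```text
z 30.45 pos [ 0.4913 -0.307   0.1985] w 0.0285 F [ 0.1  0.6 -0.4] rot(deg) [ 0.1  0.5 -0.2]
[0.499, 0.019, 0.018] [0.001, 0.006, -0.002]
```

View pics/w5b.png

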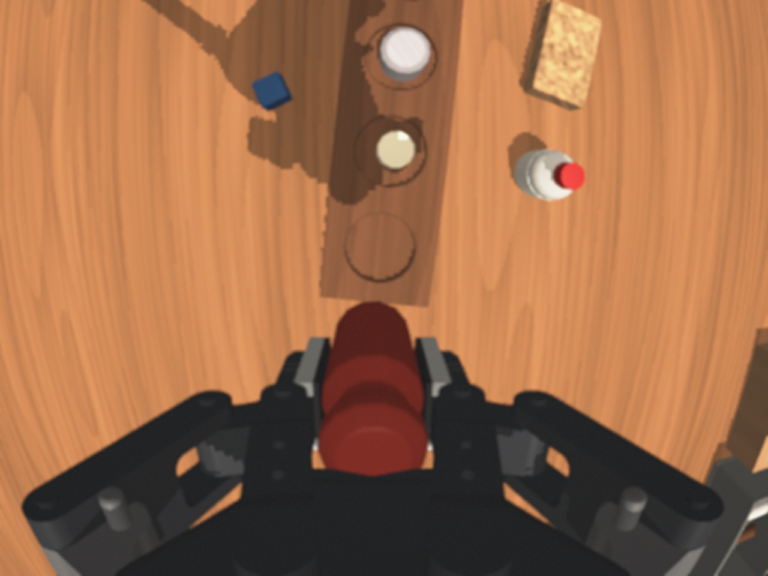

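The burnisher is held upright, the ferrule stands in recess 3 at (395,150), and the last recess is at (380,247). Going down.

Call:
{"fn": "arm_command", "kwargs": {"series": [{"dp":[0.15,0.05,0.06],"angular":[0,0.006,0],"gripper":16},{"dp":[0.3,0,0],"angular":[0,0,0],"gripper":16},{"dp":[0.3,0,-0.01],"angular":[0,0.002,0],"gripper":16},{"dp":[0.22,0,-0.01],"angular":[0,0.002,0],"gripper":16},{"dp":[0.12,0,0],"angular":[0,0,0],"gripper":16},{"dp":[0.06,0,0],"angular":[0,0,0],"gripper":16},{"dp":[0,0,0],"angular":[0,0,0],"gripper":16},{"dp":[0,0,0],"angular":[0,0,0],"gripper":16}]}}

```text
clock: 31.5
position: [0.5005, -0.2896, 0.0545]
ee_rot: [0.705, 0.005, 0.709, -0.0]
contact_force: [-0.7, 0.5, -0.6]
width: 0.0289
```

```bash
python3 - <<'E'
from h import *
from rig import *
f=np.load("w5.npz"); d={k:f[k] for k in f}; p=f["p"]; r=R.from_quat(f["q"])
print("r4",wray(d,p,r,380/1.5,247/1.5,.016).round(4),"ferr",wray(d,p,r,395.5/1.5,150/1.5,.056).round(4))
plan(get_state(),[.499,-.3,.0317],-.02,1)
E
```

```text
r4 [ 0.4987 -0.3004  0.016 ] ferr [ 0.5085 -0.2309  0.056 ]
z 31.5 pos [ 0.5005 -0.2896  0.0545] w 0.0289 F [-0.7  0.5 -0.6] rot(deg) [ 0.7 -0.3 -0.4]
[0.19, -0.088, -0.011] [0.008, -0.004, -0.004]
```

Call:
{"fn": "arm_command", "kwargs": {"series": [{"dp":[0,-0.085,-0.01],"angular":[0.008,-0.004,-0.004],"gripper":16},{"dp":[0.07,0,0],"angular":[0,0,0],"gripper":16},{"dp":[0.06,0,0],"angular":[0,0,0],"gripper":16},{"dp":[0.035,0,0],"angular":[0,0,0],"gripper":16},{"dp":[0.02,0,0],"angular":[0,0,0],"gripper":16},{"dp":[0,0,0],"angular":[0,0,0],"gripper":16},{"dp":[0,0,0],"angular":[0,0,0],"gripper":16},{"dp":[0,0,0],"angular":[0,0,0],"gripper":16}]}}

```text
clock: 32.5
position: [0.5, -0.3018, 0.0324]
ee_rot: [0.708, 0.007, 0.706, -0.009]
contact_force: [-0.9, 0.3, -0.4]
width: 0.0288
```

```bash
python3 - <<'E'
from h import *
from rig import *
plan(get_state(),[.499,-.3,.0315],-.02,1)
E
```

```text
z 32.5 pos [ 0.5    -0.3018  0.0324] w 0.0288 F [-0.9  0.3 -0.4] rot(deg) [-0.1  0.2  0.2]
[0.007, 0.015, -0.009] [-0.001, 0.002, 0.002]
```

Call:
{"fn": "arm_command", "kwargs": {"series": [{"dp":[0.007,0.01,-0.005],"angular":[0,0.002,0.002],"gripper":16},{"dp":[0.002,0,0],"angular":[0,0,0],"gripper":16},{"dp":[0,0,0],"angular":[0,0,0],"gripper":35},{"dp":[0,0,0],"angular":[0,0,0],"gripper":50},{"dp":[0,0,0],"angular":[0,0,0],"gripper":60},{"dp":[-0.1,0,0],"angular":[0,0,0],"gripper":60},{"dp":[-0.4,0,0],"angular":[0,0,0],"gripper":60},{"dp":[-0.48,0,0],"angular":[0,0,0],"gripper":60}]}}

```text
clock: 33.5
position: [0.4972, -0.299, 0.149]
ee_rot: [0.705, 0.01, 0.71, -0.005]
contact_force: [2.0, -1.0, -0.9]
width: 0.0598
```

Call:
{"fn": "arm_command", "kwargs": {"series": [{"dp":[-0.48,0,0],"angular":[0,0,0],"gripper":60},{"dp":[-0.35,-0.2,0],"angular":[0,0,0],"gripper":60},{"dp":[-0.1,-0.3,0],"angular":[0,0,0],"gripper":60},{"dp":[0,-0.2,0],"angular":[0,0,0],"gripper":60},{"dp":[0,0,0],"angular":[0,0,0],"gripper":60},{"dp":[0,0,0],"angular":[0,0,0],"gripper":60},{"dp":[0,0,0],"angular":[0,0,0],"gripper":60},{"dp":[0,0,0],"angular":[0,0,0],"gripper":60}]}}

```text
clock: 34.5
position: [0.4975, -0.3833, 0.2765]
ee_rot: [0.709, 0.005, 0.705, -0.008]
contact_force: [0.5, 0.2, 0.3]
width: 0.0597
```

```bash
python3 - <<'E'
from h import *
from rig import *
plan(get_state(),[.499,-.3,.2],-.02,1)
p,r,d=snap("w6")
cv2.imwrite("pics/w6b.png",cv2.resize(d["image"],None,fx=1.5,fy=1.5,interpolation=cv2.INTER_CUBIC))
d=get_image("scene"); c=cv2.resize(d["image"][190:350,80:280],None,fx=3.7,fy=3.7,interpolation=cv2.INTER_CUBIC); cv2.imwrite("pics/s3.png",c)
E
```

```text
z 34.5 pos [ 0.4975 -0.3833  0.2765] w 0.0597 F [0.5 0.2 0.3] rot(deg) [0.1 0.4 0.2]
[0.337, 0.369, -0.002] [0.001, 0.004, 0.002]
```

View pics/w6b.png

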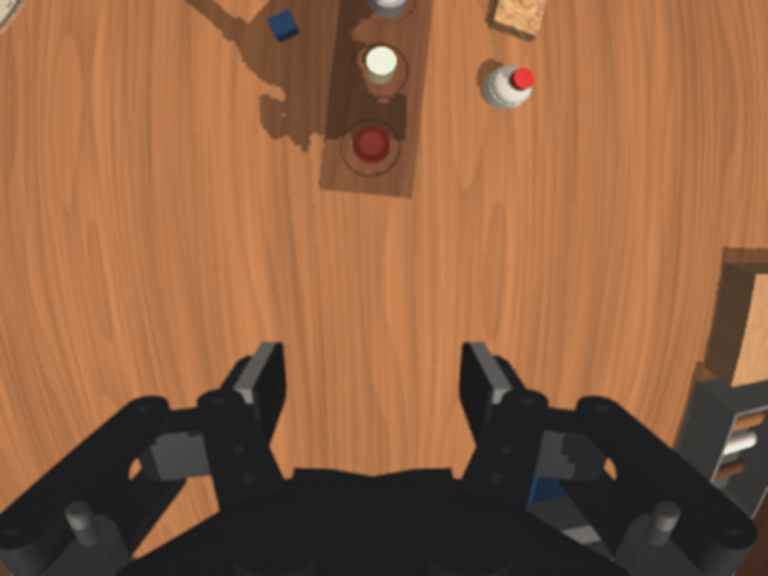

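View pics/s3.png

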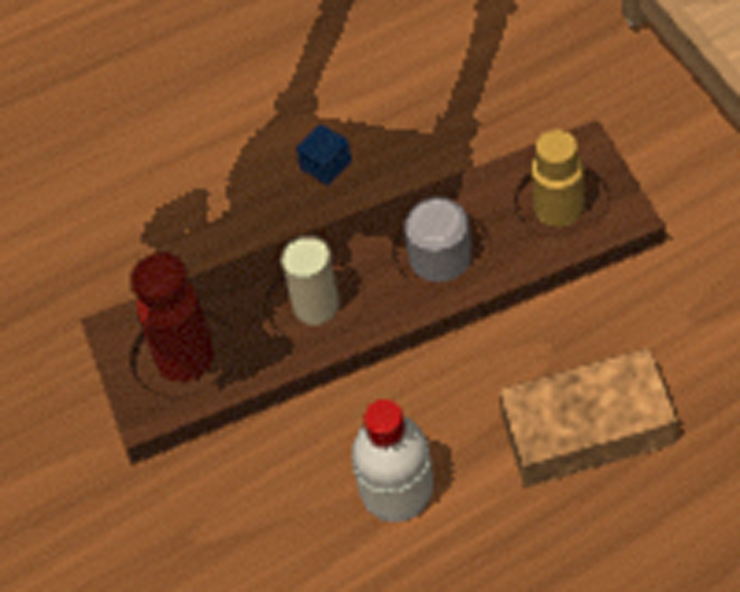

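```bash
python3 - <<'E'
from h import *
f=np.load("w6.npz"); d={k:f[k] for k in f}; p=f["p"]; r=R.from_quat(f["q"])
print("top",wray(d,p,r,371/1.5,145/1.5,.087),"ferr top",wray(d,p,r,381/1.5,62/1.5,.056))
g=dict(np.load("scene0.npz"))
for z in(.01,.087):
    u,v=proj(g,[.4995,-.3005,z]); print("expect s3 px",(u-80)*3.7,(v-190)*3.7)
for z in(.01,.056):
    u,v=proj(g,[.5085,-.2295,z]); print("ferr expect",(u-80)*3.7,(v-190)*3.7)
E
```

```text
top [ 0.499159   -0.30263619  0.087     ] ferr top [ 0.50861312 -0.23224179  0.056     ]
expect s3 px 180.25666643966534 354.1035159449755
expect s3 px 151.87973520425615 269.7139022218209
ferr expect 311.9102782848254 301.4836160985405
ferr expect 300.61441830759543 251.6115039861425
```

The upright projection matches: the expected slope is 28/84 and the observed slope about 25/90, so the burnisher's lean is only perspective. Its top is within about 3 mm of the recess centre. Handing in.

```bash
python3 -c "
from rig import *
s=get_state(); print(s['clock'],s['position'],s['width']); print(sign_off())"
```

```text
34.6 [ 0.49752731 -0.38354535  0.27650832] 0.05988479279564793
the job is handed in; nothing more can be done
None
```

I moved all four tools to the rack in reverse drawer order and handed the job in at about 34.6 s. From the rack's left end they stand trimmer, scuffer, ferrule, burnisher; in the drawer, left to right, it was burnisher, ferrule, scuffer, trimmer.

- **Position:** the last wrist and scene pictures show all four upright. The measured tops of each tool were within about 4 mm of its recess centre. The burnisher seemed to lean in the scene picture, but its slope matches what an upright tool would show there.
- **Forces and clearance:** no large contact forces showed in the readings, and the gripper was open about 0.28 m above the bench at the end. The look-alikes and other objects were not touched.
- **Disagreements:** the scene and side cameras differed from the wrist view by 5–8 mm, so I used the wrist positions. No check failed. I did not measure the resting heights separately: I released each tool from about 0.5 mm above the recess floor or less.

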